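Set a tube roller four clicks faster and start it

TASK

Turn the tube roller's click-stop dial exactly four clicks clockwise (seen from above) from where it stands, by pushing its orange finger peg round with a fingertip, and leave it resting in that fourth click. Then press the green start button fully down with a fingertip and let it come back up. Push gently: do not pinch or lift anything, do not shove the machine along the bench, and leave the tube on the rollers, the tube rack, the tip box and the bottle alone.

Things in the scene. Friction and masses are not known exactly. Their poses are not given: they have to be found in the camera images.
- mixer: Tube roller mixer standing free on rubber feet, about 3 kg, slides if pushed sideways with more than about 13 N: white box 210 (its x) x 220 (its y) mm, flat deck 70 mm above the bench. Origin: centre of the underside; its x points away from the operator. On the deck: dial (axis at x -45, y +35 mm), green start button (x -55, y -68 mm) and tube rollers at the back (far) side.
- rollers (a point): Point midway between the two dark tube rollers, at their top: mixer x +58, y 0 mm, 25 mm above the deck. The rollers are 22 mm thick, lie along the mixer's y at x +36 and +80 mm, between two end blocks 26 mm high (x 15 to 100 mm, y +-96 mm). Keep clear.
- dial: Dark round dial 84 mm across, top face 18 mm above the deck, turning about its upright z axis. Origin: on that axis at deck height; it turns with the dial, and the orange peg lies 100 degrees anticlockwise (from above) of the dial's x axis. 20 degrees per click, 10 clicks between end stops. It starts 0 to 3 clicks from the anticlockwise stop. Small dots on the deck around it mark the clicks.
- peg_top (a point): Centre of the top of the orange finger peg: upright round peg 15 mm across standing on the dial 30 mm from its axis, from 18 to 48 mm above the deck (top 118 mm above the bench). Turning takes up to about 5 N (felt as a rise and sudden drop at every click) here; pushed past half-way (10 degrees) the dial snaps by itself into the next click, a little ahead of the finger. Let go, it falls into the nearest click.
- dial_mark (a point): Outer end of the white index line on the dial's top face, in line with the peg, 42 mm from the axis, 18 mm above the deck. One click moves it 14.6 mm, four clicks 54 mm in a straight line.
- start_top (a point): Centre of the top of the green start button, 26 mm across; it is pressed straight down.
- start (a joint): Start button travel in m: 0 up, 0.006 fully down (about 4 N); it springs back.
- rack: Bystander: grey tube rack 90 x 200 mm with red-capped tubes, 94 mm high. Origin: centre of the underside.
- tip_box: Bystander: blue pipette-tip box 85 x 120 mm, 60 mm high. Origin: centre of the underside.
- reagent: Bystander: clear bottle 60 mm across, 140 mm high, blue cap. Origin: centre of the underside.
- tube: Bystander: loose capped sample tube, 26 mm thick and 115 mm long, lying along y in the groove between the mixer's two rollers; its top is 37 mm above the deck. Origin: its middle, on its axis.

How it is judged:
On the way, in this order (a step that is already met when the one before it is completed fails the run):
1. the dial rests four clicks clockwise of its start (distance of dial_mark from where it was at the start of the episode between 0.0494 and 0.0584 m and angular speed of dial below 0.1 rad/s), for 0.3 s.
2. the start button is pressed fully down (value of joint start above 0.0045 m), for 0.05 s.
At the end, for the whole second after the job is handed in: The dial rests in the fourth click clockwise of its start (index mark 49.4 to 58.4 mm from where it began; four clicks are 54.0 mm), the start button has been pressed at least 4.5 mm down after that and is up again, and the machine stands within 4 mm of its place (all of step 1 and value of joint start below 0.0015 m and distance of mixer from where it was at the start of the episode below 0.004 m); the robot touches nothing.
It fails at once if the machine is shoved more than 4 mm or lifted (distance of mixer from where it was at the start of the episode above 0.004 m).
It fails at once if the dial or its peg is pinched or pushed with more than 20 N (contact force between the fingers and dial above 20 N).
It fails at once if the machine is struck or pressed with more than 40 N (contact force between the arm and mixer above 40 N).
It fails at once if the tube on the rollers, the tube rack, the tip box or the bottle is moved more than 10 mm, or one of the standing ones is tipped (distance of any of rack, tip_box, reagent, tube from where it was at the start of the episode above 0.01 m or angle between any of rack, tip_box, reagent's own z axis and vertical above 0.2 rad).
It also fails if it takes over 45 s, if anything falls off the work surface, if the arm or the gripper's body presses on something with over 40 N, if the wrist force passes 120 N, or if a joint passes its speed limit or range.

ROBOT

A 6-joint arm with a two-finger parallel gripper is mounted at the origin on the work surface. World frame = base frame: x ahead of the robot, y to its left, z up, the work surface at z = 0. Lengths are in m, angles in rad, forces in N, time in s.
With the tool pointing down it reaches from about 0.3 to 0.85 m from the base axis. Payload 5.4 kg.
Tool frame: the origin (TCP) lies midway between the tips of the shut fingers; the grasp point (between the pads) lies ctrl.pinch_z behind it (ctrl.pinch_z is the distance from the TCP to the grasp point, in m); z points along the fingers, y is the direction in which the jaws open and shut (so a half turn about z gives the same grasp; the last joint's range is limited). The gripper opens to 85 mm and grips with 20 to 120 N. Pads are 22 mm wide; open, the fingers measure 114 mm over their backs; the gripper's body (76 mm by 85 mm) begins 54 mm behind the grasp point. The pads swing forward as they close: fully open they stand 13 mm farther back than shut.
Start: joints at [-1.377, 0.158, 1.597, -0, 1.386, -0.21], TCP at [0.226, -0.529, 0.231] pointing down, gripper open.
Joint ranges: [-2.91, 2.91], [-0.94, 2.29], [0.18, 2.7], [-1.29, 4.43], [0.17, 2.64], [-3, 3]. Speed limits (rad/s): [2.57, 2.57, 3.14, 3.14, 3.14, 3.14].

INTERFACE

Orientations are given as a rotation vector (axis times angle).
In Python, from rig import ctrl gives the robot as it stands. The module is installed in compiled form; this text tells all that it offers. Calls block until the motion is done:
- ctrl.move_ptp(position, orientation): joint-space move of the TCP to a pose.
- ctrl.move_straight(position, v=0.15, rot=None): straight line of the TCP; rot=None keeps the orientation; v is the mean speed in m/s.
- ctrl.move_joints(angles): joint-space move.
- ctrl.grip(opening, grasp_force=None): finger opening in m; grasp_force is the grip in N (None keeps the last); returns when the fingers have stopped.
- ctrl.hold(seconds).
- ctrl.inverse_kinematics(position, orientation): joint angles nearest the present ones, or None.
- ctrl.get_obs(): the state.
- ctrl.camera(name): name is "scene" or "top"; returns the picture (480x640x3 uint8, red, green, blue); there is no depth.
- ctrl.camera_model(name): a dict with "fx", "fy", "cx", "cy" (pixels), "k1" (the pictures are not rectified: a ray, as slopes to the right and down, at radius r is drawn at 1 + k1 r^2 times it, then the intrinsics apply), "world_to_cam" (4x4, takes a point from world to camera coordinates). Camera axes: x right, y down, z forward; pixel columns grow to the right and rows downward; lengths in m; the calibration is good to about 2 mm. A picture is of the moment at which its call begins. camera_model takes no time and is no camera call.
A pose or a line that the arm cannot do raises ctrl.Unreachable and nothing moves.
- ctrl.sign_off(): hands the job in, once; it reports no verdict.
Trained networks look in the newest picture that a camera, given by its name, has taken for a name from the list of things; names that differ only in an ending like _2 or _b are one class to them, and where a whole thing is asked for, a point or a joint stands for the part that bears it (a point fixed in the world has none). Each returns a list of dicts, best first, with "p" (0 to 1); they miss things now and then, are a little off and sometimes report something else, mostly with a low value. They report only what shows in the picture. A call takes as long as a camera call.
- ctrl.silhouettes(target, camera): "mask" (480x640 bool, what is visible of it) and "uv" ([column, row] in pixels, amid what is visible of it).
- ctrl.place_of(target, camera): "uv" ([column, row] in pixels: a listed point, or the origin of a listed thing).
The state is a dict: "time_s": time; "qpos": joint angles; "joint_vel": joint speeds; "tau": joint torques, N m; "tool_pos": TCP position; "eef_rot": TCP orientation; "contact_force": force on the tool from outside, world axes, zero at the start; "ft_torque": the same for the moment, N m; "opening": finger opening in m.
Only numpy, scipy, OpenCV 4.12 (cv2) and the standard library are available. Lean on these libraries where they do the work, as an engineer would, in place of code of your own. Each camera call takes 0.05 s, during which the arm holds its last target.

## Working session

There is one attempt and no reset: what is moved stays moved. The work goes in short steps, each a Python script; the robot and the scene stay as the last script left them, time stands still between calls to the robot, and variables do not carry over. Pictures are saved under pics/ and viewed, and the job is handed in when it is done.

```bash
mkdir -p pics; cat > h.py <<'E'
import numpy as np, cv2
from rig import ctrl
def ray(cam,uv):
    m=ctrl.camera_model(cam); x=(uv[0]-m['cx'])/m['fx']; y=(uv[1]-m['cy'])/m['fy']
    a,b=x,y
    for _ in range(30):
        s=1+m['k1']*(a*a+b*b); a,b=x/s,y/s
    T=np.array(m['world_to_cam']); R=T[:3,:3]; t=T[:3,3]
    return -R.T@t, R.T@np.array([a,b,1])
def onz(cam,uv,z):
    o,d=ray(cam,uv); return o+d*(z-o[2])/d[2]
def proj(cam,p):
    m=ctrl.camera_model(cam);T=np.array(m['world_to_cam']);q=T[:3,:3]@np.array(p)+T[:3,3]
    a,b=q[0]/q[2],q[1]/q[2]; s=1+m['k1']*(a*a+b*b)
    return np.array([m['cx']+m['fx']*a*s,m['cy']+m['fy']*b*s])
def snap(cam,name):
    im=ctrl.camera(cam); cv2.imwrite(f'pics/{name}.png',im[:,:,::-1]); return im
E
python3 - <<'E'
from h import *
np.set_printoptions(precision=4,suppress=True)
snap('top','t0');snap('scene','s0')
for cam in('top','scene'):
    print(cam, 'campos',ray(cam,(320,240))[0])
    for n,z in(('mixer',0),('rollers',.095),('dial',.07),('peg_top',.118),('dial_mark',.088),('start_top',None),('rack',0),('tip_box',0),('reagent',0),('tube',.094)):
        for r in ctrl.place_of(n,cam)[:2]: print(n,round(r['p'],2),np.round(r['uv'],1),onz(cam,r['uv'],z if z is not None else .078))
o=ctrl.get_obs();print(o['time_s'],o['eef_rot'],o['tool_pos'],o['contact_force'],o['opening'],ctrl.pinch_z)
E
```

```text
top campos [0.4362 0.0035 1.3   ]
mixer 0.59 [303.5 218. ] [0.6169 0.0256 0.    ]
mixer 0.3 [335.3 236.4] [ 0.569  -0.0526  0.    ]
rollers 0.77 [298.9 190.1] [0.6693 0.0334 0.095 ]
dial 0.85 [289.1 234.9] [0.5678 0.0591 0.07  ]
peg_top 0.72 [280.7 225.7] [0.584  0.0756 0.118 ]
dial_mark 0.63 [281.3 223.8] [0.5922 0.076  0.088 ]
start_top 0.54 [337.3 239.5] [ 0.5537 -0.0537  0.078 ]
start_top 0.45 [280.3 225.6] [0.5893 0.079  0.078 ]
rack 0.76 [159.5 273.3] [0.4872 0.3819 0.    ]
rack 0.73 [301.6 221.2] [0.609  0.0305 0.    ]
tip_box 0.67 [449.9 222.8] [ 0.5969 -0.3397  0.    ]
reagent 0.67 [457.7 284.5] [ 0.443 -0.352  0.   ]
tube 0.71 [291.  191.2] [0.6673 0.0518 0.094 ]
scene campos [0.9961 0.3976 0.686 ]
mixer 0.81 [307.1 302.2] [0.6044 0.0313 0.    ]
rollers 0.65 [280.3 286.6] [0.6641 0.0266 0.095 ]
rollers 0.18 [291.4 236.7] [ 0.5649 -0.0428  0.095 ]
dial 0.66 [333.1 275.6] [0.5695 0.0631 0.07  ]
peg_top 0.71 [334.6 268.8] [0.5895 0.0813 0.118 ]
dial_mark 0.61 [335.7 287.1] [0.5988 0.0927 0.088 ]
start_top 0.5 [290.6 233. ] [ 0.5461 -0.0637  0.078 ]
rack 0.68 [505.4 369.8] [0.4902 0.382  0.    ]
tip_box 0.82 [189.2 215.4] [ 0.6001 -0.3353  0.    ]
reagent 0.68 [237.2 184.2] [ 0.4501 -0.3412  0.    ]
tube 0.82 [285.9 292.5] [0.6664 0.0417 0.094 ]
tube 0.72 [335.9 284.6] [0.5983 0.0926 0.094 ]
1.1 [-3.0778 -0.63   -0.    ] [ 0.2259 -0.5288  0.2313] [-0.3328 -0.7371 -0.1059] 0.08548270250304957 0.0187
```

```bash
python3 - <<'E'
import cv2
a=cv2.imread('pics/t0.png')[160:290,220:390];b=cv2.imread('pics/s0.png')
cv2.imwrite('pics/t0c.png',cv2.resize(a,None,fx=4.6,fy=4.6,interpolation=cv2.INTER_CUBIC))
cv2.imwrite('pics/s0c.png',cv2.resize(b[190:360,220:410],None,fx=3.5,fy=3.5,interpolation=cv2.INTER_CUBIC))
E
```

```text
(no output)
```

View pics/t0c.png

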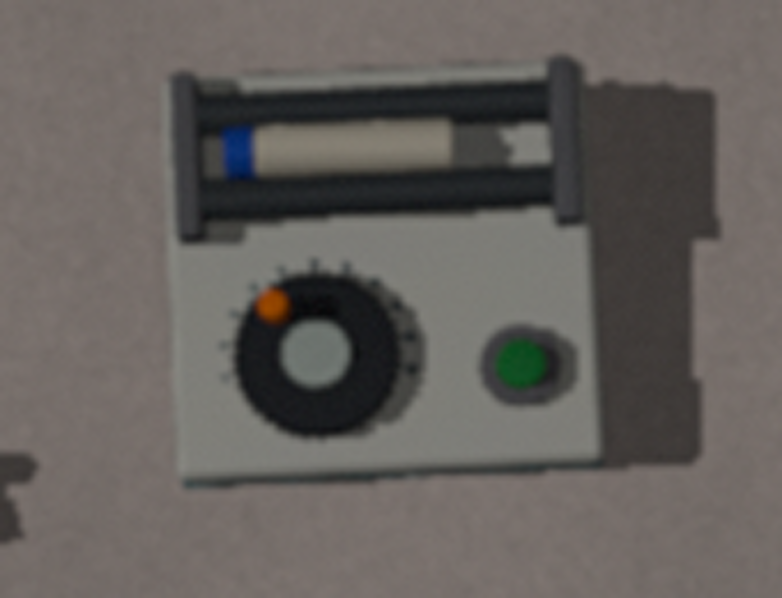

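View pics/s0c.png

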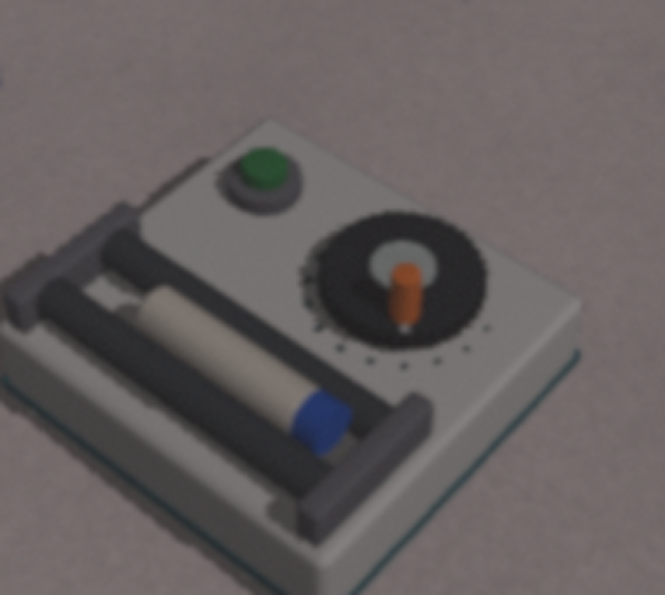

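View pics/s0.png

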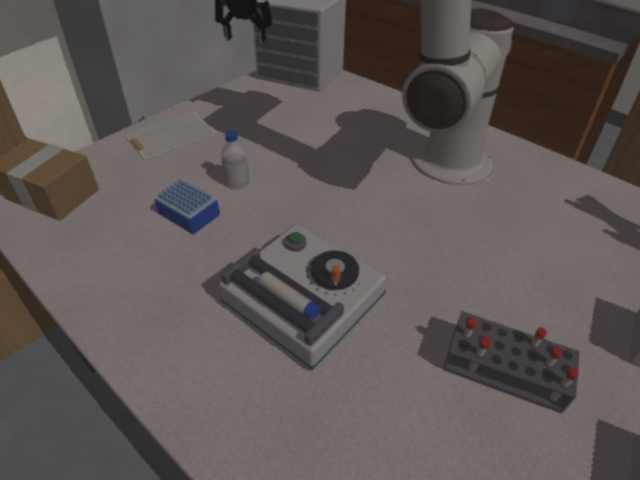

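The dial stands at the fourth dot, three clicks from the anticlockwise stop, with the peg at about (279,226) in the top picture. It has to travel round the far side. Next I fit the poses using colour blobs from both cameras.

```bash
cat >> h.py <<'E'
def blob(im,kind,box):
    x0,y0,x1,y1=box; h=cv2.cvtColor(im,cv2.COLOR_RGB2HSV)
    lo,hi={'o':((5,150,60),(20,255,255)),'g':((45,120,40),(85,255,255))}[kind]
    m=cv2.inRange(h,lo,hi); k=np.zeros_like(m);k[y0:y1,x0:x1]=m[y0:y1,x0:x1]
    ys,xs=np.nonzero(k); return np.array([xs.mean(),ys.mean()]),len(xs),(xs.min(),xs.max(),ys.min(),ys.max())
def tri(uv1,uv2,c1='top',c2='scene'):
    o1,d1=ray(c1,uv1);o2,d2=ray(c2,uv2);d1/=np.linalg.norm(d1);d2/=np.linalg.norm(d2)
    s=np.linalg.lstsq(np.c_[d1,-d2],o2-o1,rcond=None)[0]
    a,b=o1+s[0]*d1,o2+s[1]*d2; return (a+b)/2,np.linalg.norm(a-b)
BT=(220,160,390,290);BS=(220,190,410,360)
E
python3 - <<'E'
from h import *
from scipy.optimize import least_squares
np.set_printoptions(precision=4,suppress=True)
t=cv2.imread('pics/t0.png')[:,:,::-1].copy();s=cv2.imread('pics/s0.png')[:,:,::-1].copy()
for k in 'og': print(k,blob(t,k,BT),blob(s,k,BS))
ot,os_=blob(t,'o',BT)[0],blob(s,'o',BS)[0]; gt,gs=blob(t,'g',BT)[0],blob(s,'g',BS)[0]
print('peg',tri(ot,os_),'btn',tri(gt,gs))
# mixer fit: button + dial + deck corners clicked
C=lambda u,v:(220+u/4.6-.4,160+v/4.6-.4); S=lambda u,v:(220+u/3.5-.4,190+v/3.5-.4)
obs=[('top',C(181,470),(-.105,.11,.07)),('top',C(600,457),(-.105,-.11,.07)),
 ('top',C(318.5,353),(-.045,.035,.088)),('scene',S(270,122),(-.105,-.11,.07)),('scene',S(579,303),(-.105,.11,.07)),('scene',S(325,558),(.105,.11,.07)),
 ('scene',S(402,279),(-.045,.035,.088)),('top',gt,(-.055,-.068,.082)),('scene',gs,(-.055,-.068,.080))]
def W(p,l): c,s=np.cos(p[2]),np.sin(p[2]); return np.array([p[0]+c*l[0]-s*l[1],p[1]+s*l[0]+c*l[1],l[2]])
f=lambda p:np.concatenate([proj(c,W(p,l))-uv for c,uv,l in obs])
r=least_squares(f,[.61,.03,.04],loss='soft_l1');print(r.x,r.fun.reshape(-1,2))
for l in((-.045,.035,.088),(-.055,-.068,.08),(.058,0,.095)):print(W(r.x,l))
d=W(r.x,(-.045,.035,.088))
# peg angle fit using axis line mid (z~.105) 
g=lambda a:np.concatenate([(proj('top',d+[.03*np.cos(a[0]),.03*np.sin(a[0]),.028])-ot),(proj('scene',d+[.03*np.cos(a[0]),.03*np.sin(a[0]),.016])-os_)])
q=least_squares(g,[.8]);print('peg ang world',np.degrees(q.x),q.fun, 'rel',np.degrees(q.x-r.x[2]))
E
```

```text
o (array([278.9048, 226.    ]), 42, (np.int64(275), np.int64(282), np.int64(223), np.int64(229))) (array([336.1978, 273.2637]), 91, (np.int64(333), np.int64(339), np.int64(266), np.int64(281)))h.py:22: RuntimeWarning: Mean of empty slice.
  ys,xs=np.nonzero(k); return np.array([xs.mean(),ys.mean()]),len(xs),(xs.min(),xs.max(),ys.min(),ys.max())
  ret = ret.dtype.type(ret / rcount)
Traceback (most recent call last):
  File "h.py", line 22, in blob
    ys,xs=np.nonzero(k); return np.array([xs.mean(),ys.mean()]),len(xs),(xs.min(),xs.max(),ys.min(),ys.max())
                                                                         ~~~~~~^^
ValueError: zero-size array to reduction operation minimum which has no identity
```

```bash
sed -i 's/(45,120,40)/(45,90,25)/' h.py; cat > fit.py <<'E'
from h import *
from scipy.optimize import least_squares
np.set_printoptions(precision=4,suppress=True)
t=cv2.imread('pics/t0.png')[:,:,::-1].copy();s=cv2.imread('pics/s0.png')[:,:,::-1].copy()
for k in 'og': print(k,blob(t,k,BT),blob(s,k,BS))
ot,os_=blob(t,'o',BT)[0],blob(s,'o',BS)[0]; gt,gs=blob(t,'g',BT)[0],blob(s,'g',BS)[0]
print('peg',tri(ot,os_),'btn',tri(gt,gs))
# mixer fit: button + dial + deck corners clicked
C=lambda u,v:(220+u/4.6-.4,160+v/4.6-.4); S=lambda u,v:(220+u/3.5-.4,190+v/3.5-.4)
obs=[('top',C(181,470),(-.105,.11,.07)),('top',C(600,457),(-.105,-.11,.07)),
 ('top',C(318.5,353),(-.045,.035,.088)),('scene',S(270,122),(-.105,-.11,.07)),('scene',S(579,303),(-.105,.11,.07)),('scene',S(325,558),(.105,.11,.07)),
 ('scene',S(402,279),(-.045,.035,.088)),('top',gt,(-.055,-.068,.082)),('scene',gs,(-.055,-.068,.080))]
def W(p,l): c,s=np.cos(p[2]),np.sin(p[2]); return np.array([p[0]+c*l[0]-s*l[1],p[1]+s*l[0]+c*l[1],l[2]])
f=lambda p:np.concatenate([proj(c,W(p,l))-uv for c,uv,l in obs])
r=least_squares(f,[.61,.03,.04],loss='soft_l1');print(r.x,r.fun.reshape(-1,2))
for l in((-.045,.035,.088),(-.055,-.068,.08),(.058,0,.095)):print(W(r.x,l))
d=W(r.x,(-.045,.035,.088))
g=lambda a:np.concatenate([(proj('top',d+[.03*np.cos(a[0]),.03*np.sin(a[0]),.028])-ot),(proj('scene',d+[.03*np.cos(a[0]),.03*np.sin(a[0]),.016])-os_)])
q=least_squares(g,[.8]);print('peg ang world',np.degrees(q.x),q.fun, 'rel',np.degrees(q.x-r.x[2]))
E
python3 fit.py
```

```text
o (array([278.9048, 226.    ]), 42, (np.int64(275), np.int64(282), np.int64(223), np.int64(229))) (array([336.1978, 273.2637]), 91, (np.int64(333), np.int64(339), np.int64(266), np.int64(281)))
g (array([332.9688, 238.6562]), 96, (np.int64(328), np.int64(338), np.int64(234), np.int64(244))) (array([295.3736, 237.3956]), 91, (np.int64(289), np.int64(301), np.int64(233), np.int64(242)))
peg (array([0.585 , 0.0811, 0.1029]), np.float64(0.000989772858619029)) btn (array([ 0.5548, -0.043 ,  0.0859]), np.float64(0.0007780805438724198))
[0.6097 0.0264 0.0191] [[-1.527   1.4976]
 [ 1.1807  0.4474]
 [-0.6787 -0.6347]
 [-0.2796 -3.5883]
 [ 2.5272 -1.7036]
 [-1.7216  3.1486]
 [-0.1648 -2.9284]
 [-0.3728 -0.2107]
 [-0.3791  2.6271]]
[0.564  0.0605 0.088 ]
[ 0.556  -0.0426  0.08  ]
[0.6677 0.0275 0.095 ]
peg ang world [44.8754] [-0.8475 -0.6928 -0.0797 -0.1844] rel [43.7838]
```

```bash
sed -i "s/S(402,279)/S(402,268)/; s/(-.055,-.068,.082)/(-.055,-.068,.086)/; s/(-.055,-.068,.080)/(-.055,-.068,.084)/" fit.py; python3 fit.py | tail -14
python3 - <<'E'
from h import *
for n,z in(('dial',.07),('peg_top',.118),('dial_mark',.088),('start_top',.088)):
  pass
# plan check of IK
from scipy.spatial.transform import Rotation as Ro
for a in(45,25,5,-15,-35):
  for off in(0,90,180,270):
    R=Ro.from_euler('z',a+off,degrees=True)*Ro.from_euler('x',180,degrees=True)
    q=ctrl.inverse_kinematics([.57+.03*np.cos(np.radians(a)),.06+.03*np.sin(np.radians(a)),.1],R.as_rotvec())
    print(a,off,None if q is None else np.round(q,2))
E
```

```text
peg (array([0.585 , 0.0811, 0.1029]), np.float64(0.000989772858619029)) btn (array([ 0.5548, -0.043 ,  0.0859]), np.float64(0.0007780805438724198))
[0.6091 0.0261 0.021 ] [[-1.3088  1.8284]
 [ 1.3942  0.5984]
 [-0.5088 -0.3616]
 [-0.3326 -3.7882]
 [ 2.5523 -2.0891]
 [-1.4247  2.7789]
 [-0.0963 -0.0941]
 [-0.1361 -0.1924]
 [-0.4279  0.8841]]
[0.5634 0.0602 0.088 ]
[ 0.5555 -0.043   0.08  ]
[0.6671 0.0273 0.095 ]
peg ang world [44.577] [-0.626  -0.4633 -0.1015 -0.5066] rel [43.3759]
45 0 [-0.07  0.34  1.65 -0.    1.15  0.72]
45 90 [-0.07  0.34  1.65  0.    1.15 -0.85]
45 180 [-0.07  0.34  1.65 -0.    1.15 -2.42]
45 270 [-0.07  0.34  1.65 -0.    1.15  2.29]
25 0 [-0.08  0.36  1.63 -0.    1.15  1.05]
25 90 [-0.08  0.36  1.63  0.    1.15 -0.52]
25 180 [-0.08  0.36  1.63 -0.    1.15 -2.09]
25 270 [-0.08  0.36  1.63 -0.    1.15  2.63]
5 0 [-0.1   0.36  1.63  0.    1.15  1.39]
5 90 [-0.1   0.36  1.63 -0.    1.15 -0.18]
5 180 [-0.1   0.36  1.63  0.    1.15 -1.75]
5 270 [-0.1   0.36  1.63 -0.    1.15  2.96]
-15 0 [-0.11  0.36  1.63 -0.    1.15  1.72]
-15 90 [-0.11  0.36  1.63 -0.    1.15  0.15]
-15 180 [-0.11  0.36  1.63  0.    1.15 -1.42]
-15 270 [-0.11  0.36  1.63 -0.    1.15 -2.99]
-35 0 [-0.13  0.34  1.65 -0.    1.15  2.05]
-35 90 [-0.13  0.34  1.65 -0.    1.15  0.48]
-35 180 [-0.13  0.34  1.65  0.    1.15 -1.09]
-35 270 [-0.13  0.34  1.65  0.    1.15 -2.66]
```

```bash
cat >> h.py <<'E'
from scipy.spatial.transform import Rotation as Ro
D=np.array([.5637,.0603]); H=.0185
def rotv(a): return (Ro.from_euler('z',a+90,degrees=True)*Ro.from_euler('x',180,degrees=True)).as_rotvec()
def fpos(a,z=.1,gap=0.):
    c,s=np.cos(np.radians(a)),np.sin(np.radians(a))
    p=D+.03*np.array([c,s])+(H+gap)*np.array([-s,c]); return np.array([p[0],p[1],z])
def st(tag=''):
    o=ctrl.get_obs(); print(tag,round(o['time_s'],2),o['tool_pos'].round(4) if hasattr(o['tool_pos'],'round') else o['tool_pos'],np.round(o['contact_force'],2)); return o
E
python3 - <<'E'
from h import *
ctrl.grip(0.0,20); st()
ctrl.move_ptp(fpos(44,.22,.014),rotv(44)); st()
ctrl.move_straight(fpos(44,.13,.014),v=.15); st()
snap('scene','s1');snap('top','t1')
a=cv2.imread('pics/s1.png')[150:360,220:450];cv2.imwrite('pics/s1c.png',cv2.resize(a,None,fx=2.8,fy=2.8))
E
```

```text
1.87 [ 0.2259 -0.5287  0.2313] [ 0.6  -1.12 -0.45]
 4.41 [0.5629 0.1037 0.22  ] [-0.57 -0.2   0.19]
 5.16 [0.5635 0.1044 0.131 ] [ 0.25 -0.26  0.17]
```

View pics/s1c.png

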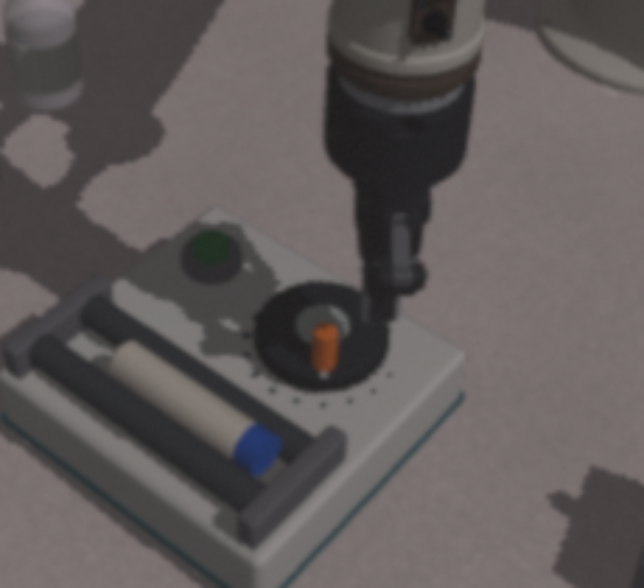

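The shut finger stands above the dial, clear of the peg on its anticlockwise side, with the peg at crop (325,345). Now I lower it and close the gap until it makes contact.

```bash
python3 - <<'E'
from h import *
ctrl.move_straight(fpos(44,.1,.014),v=.1)
ctrl.hold(.1)
f0=np.mean([ctrl.get_obs()['contact_force'] for _ in range(3)],0); np.save('f0.npy',f0);print('f0',f0)
t=np.array([-np.sin(np.radians(44)),np.cos(np.radians(44)),0])
for g in np.arange(.012,-.0061,-.001):
    ctrl.move_straight(fpos(44,.1,g),v=.02)
    o=ctrl.get_obs(); f=(o['contact_force']-f0)@t
    print(round(g,4),round(f,2),np.round(o['tool_pos'],4),round(o['time_s'],2))
    if f>2: break
E
```

```text
f0 [-0.11235184  0.3118694  -0.12253587]
0.012 -0.39 [0.5645 0.1029 0.1005] 6.06
0.011 -0.59 [0.5648 0.1023 0.1   ] 6.31
0.01 -0.29 [0.5655 0.1016 0.1   ] 6.56
0.009 -0.53 [0.5662 0.1009 0.1   ] 6.81
0.008 -0.33 [0.5669 0.1002 0.1   ] 7.06
0.007 -0.77 [0.5676 0.0994 0.1   ] 7.31
0.006 0.01 [0.5683 0.0987 0.1   ] 7.56
0.005 -0.16 [0.569 0.098 0.1  ] 7.81
0.004 0.25 [0.5697 0.0973 0.1   ] 8.06
0.003 0.51 [0.5704 0.0966 0.1   ] 8.31
0.002 -0.16 [0.5711 0.0959 0.1   ] 8.56
0.001 0.59 [0.5718 0.0951 0.1   ] 8.81
-0.0 0.9 [0.5722 0.0946 0.0999] 9.06
-0.001 4.43 [0.5728 0.0942 0.0999] 9.31
```

```bash
python3 - <<'E'
from h import *
f0=np.load('f0.npy')
for a in np.arange(41,-23,-2.):
    ctrl.move_straight(fpos(a,.1,0),v=.02,rot=rotv(a))
    o=ctrl.get_obs(); t=np.array([-np.sin(np.radians(a)),np.cos(np.radians(a)),0]);r=np.array([t[1],-t[0],0]);F=o['contact_force']-f0
    print(a,round(F@t,2),round(F@r,2),round(F[2],2),round(o['time_s'],2))
    if np.linalg.norm(F)>11: print('STOP');break
snap('scene','s2');snap('top','t2')
a=cv2.imread('pics/s2.png')[150:360,220:450];cv2.imwrite('pics/s2c.png',cv2.resize(a,None,fx=2.8,fy=2.8))
E
```

```text
41.0 3.28 -0.14 0.94 9.56
39.0 1.56 -0.41 -0.09 9.81
37.0 0.38 -0.39 -0.28 10.06
35.0 -1.03 0.72 -0.32 10.31
33.0 -0.49 0.22 0.26 10.56
31.0 0.06 0.22 0.01 10.81
29.0 -1.08 0.27 0.44 11.06
27.0 -0.61 -0.4 0.92 11.31
25.0 0.56 -0.35 0.38 11.56
23.0 1.73 -0.55 0.3 11.81
21.0 4.1 -1.6 2.76 12.06
19.0 1.8 -1.82 0.84 12.31
17.0 -0.28 -0.23 0.37 12.56
15.0 -0.11 0.4 -0.44 12.81
13.0 -0.43 -0.08 0.33 13.06
11.0 0.4 -0.85 0.36 13.31
9.0 0.57 0.19 -0.18 13.56
7.0 -0.39 -0.22 0.56 13.81
5.0 -0.29 -0.13 0.33 14.06
3.0 1.35 -0.21 0.39 14.31
1.0 4.06 -2.02 1.11 14.56
-1.0 2.93 -1.44 -0.12 14.81
-3.0 1.92 0.42 -0.72 15.06
-5.0 -0.33 0.31 -1.03 15.31
-7.0 -0.08 -0.08 0.17 15.56
-9.0 -0.73 -0.11 0.5 15.81
-11.0 -1.56 0.11 -0.97 16.06
-13.0 -0.51 0.44 0.41 16.31
-15.0 -0.36 0.88 -0.18 16.56
-17.0 -0.28 -0.36 -0.58 16.81
-19.0 1.46 -0.08 0.59 17.06
-21.0 3.81 -0.86 -0.27 17.31
```

View pics/s2c.png

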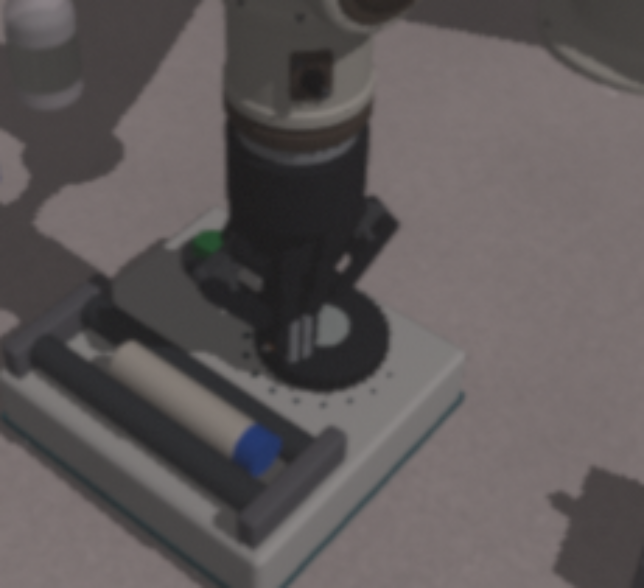

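The force peaked at about 42, 21, 1 and −21 degrees, so three clicks are done and the fourth is near its crest. I push just past it, back off, rise and look.

```bash
python3 - <<'E'
from h import *
f0=np.load('f0.npy')
for a in (-23,-25,-27,-29.):
    ctrl.move_straight(fpos(a,.1,0),v=.02,rot=rotv(a))
    o=ctrl.get_obs(); t=np.array([-np.sin(np.radians(a)),np.cos(np.radians(a)),0]);F=o['contact_force']-f0
    print(a,round(F@t,2),round(o['time_s'],2))
    if np.linalg.norm(F)>11: print('STOP');break
ctrl.move_straight(fpos(a,.1,.01),v=.05)
ctrl.move_straight(fpos(a,.17,.01),v=.15)
# move aside toward robot for the view
ctrl.move_straight([.42,.03,.2],v=.25); st()
t=snap('top','t3');s=snap('scene','s3')
print(blob(t,'o',BT),blob(s,'o',BS)); P=tri(blob(t,'o',BT)[0],blob(s,'o',BS)[0]);print(P,np.degrees(np.arctan2(*(P[0][:2]-D)[::-1])))
print(blob(t,'g',BT)[0],blob(s,'g',BS)[0])
for c in('top','scene'):
  for r in ctrl.place_of('dial_mark',c)[:2]: print(r['p'],onz(c,r['uv'],.088))
cv2.imwrite('pics/t3c.png',cv2.resize(cv2.imread('pics/t3.png')[160:290,220:390],None,fx=4.6,fy=4.6,interpolation=cv2.INTER_CUBIC))
cv2.imwrite('pics/s3c.png',cv2.resize(cv2.imread('pics/s3.png')[190:360,220:410],None,fx=3.5,fy=3.5,interpolation=cv2.INTER_CUBIC))
E
```

```text
-23 1.2 17.66
-25 0.41 17.91
-27 -0.86 18.16
-29.0 0.18 18.41
 20.28 [0.4203 0.0301 0.1995] [-0.26  0.62 -0.52]
(array([295.39130435, 224.97826087]), 46, (np.int64(292), np.int64(299), np.int64(221), np.int64(229))) (array([318.5257732 , 262.28865979]), 97, (np.int64(315), np.int64(322), np.int64(255), np.int64(271)))
(array([0.58657307, 0.04293868, 0.10411169]), np.float64(0.00040883577601034325)) -37.19954271181005
[332.96875 238.65625] [295.32978723 237.46808511]
0.87 [0.59673681 0.02569467 0.088     ]
0.57 [0.59662626 0.03468234 0.088     ]
0.45 [0.57817304 0.07013509 0.088     ]
```

View pics/t3c.png

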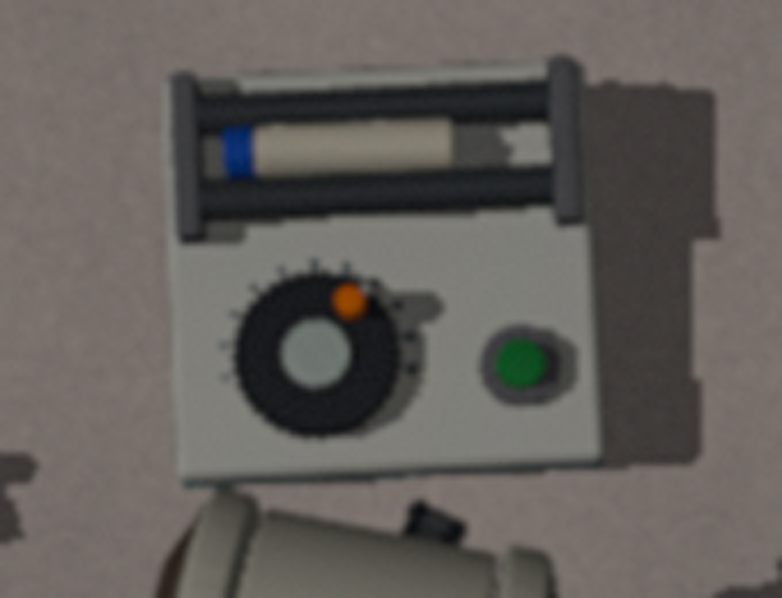

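View pics/s3c.png

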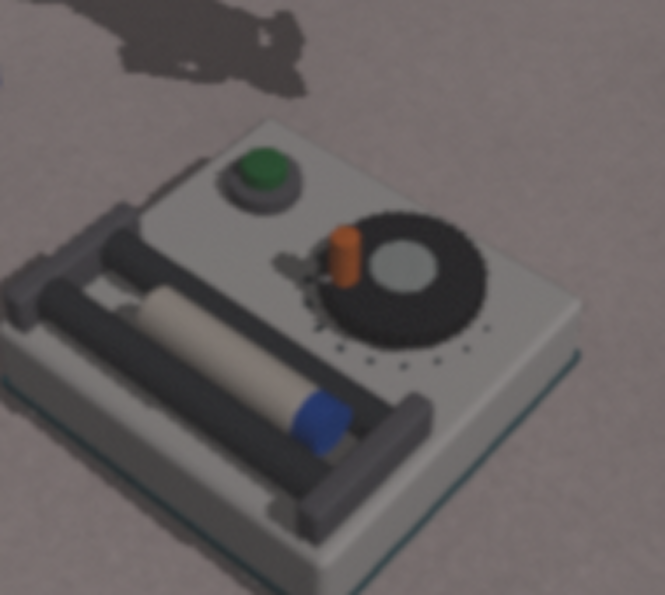

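The peg moved from (279,226) to (295,225) in the top picture. That is 38.2 mm, against 38.6 mm for four clicks, and the machine has not moved. Next is the button.

```bash
python3 - <<'E'
from h import *
B=np.array([.5553,-.043])
ctrl.move_straight([*B,.15],v=.2)
ctrl.move_straight([*B,.1],v=.1)
ctrl.hold(.1)
f0=np.mean([ctrl.get_obs()['contact_force'] for _ in range(3)],0);zc=None
for z in np.arange(.098,.0649,-.001):
    ctrl.move_straight([*B,z],v=.02)
    o=ctrl.get_obs();f=o['contact_force']-f0
    if abs(f[2])>.8 or f[2]>5: print(round(z,4),np.round(o['tool_pos'],4),np.round(f,2),round(o['time_s'],2))
    if f[2]>9: break
ctrl.hold(.15); st('down')
ctrl.move_straight([*B,.13],v=.08); ctrl.move_straight([.42,.0,.22],v=.25); st('up')
t=snap('top','t4');s=snap('scene','s4')
P=tri(blob(t,'o',BT)[0],blob(s,'o',BS)[0]);print(P);print(blob(t,'g',BT)[0],blob(s,'g',BS)[0])
a,b=[cv2.imread(f'pics/s{i}.png')[190:360,220:410] for i in(3,4)]
print('scene diff',np.abs(a.astype(int)-b).mean())
cv2.imwrite('pics/s4c.png',cv2.resize(b,None,fx=3.5,fy=3.5,interpolation=cv2.INTER_CUBIC))
E
```

```text
0.098 [ 0.5554 -0.043   0.0982] [0.89 0.56 0.8 ] 22.44
0.091 [ 0.5555 -0.0431  0.0911] [0.07 0.47 1.77] 24.19
0.09 [ 0.5555 -0.0431  0.0901] [-0.3   0.09  2.22] 24.44
0.089 [ 0.5555 -0.043   0.0891] [-0.71  0.22  2.32] 24.69
0.088 [ 0.5555 -0.043   0.0881] [-0.38  0.    2.42] 24.94
0.087 [ 0.5555 -0.0431  0.0871] [0.52 0.45 3.41] 25.19
0.086 [ 0.5555 -0.043   0.0861] [-0.38 -0.54  4.43] 25.44
0.085 [ 0.5555 -0.0431  0.0859] [-2.15  0.88  8.97] 25.69
0.084 [ 0.5556 -0.0431  0.0858] [-4.66  1.1  15.84] 25.94
down 26.09 [ 0.5556 -0.0431  0.0858] [-5.51  2.08 14.47]
up 27.64 [ 4.201e-01 -1.000e-04  2.194e-01] [ 0.08 -0.04  0.92]
(array([0.58641776, 0.04307251, 0.10391963]), np.float64(0.00016256135717131138))
[332.91578947 238.63157895] [295.55555556 237.42222222]
scene diff 1.6194117647058823
```

View pics/s4c.png

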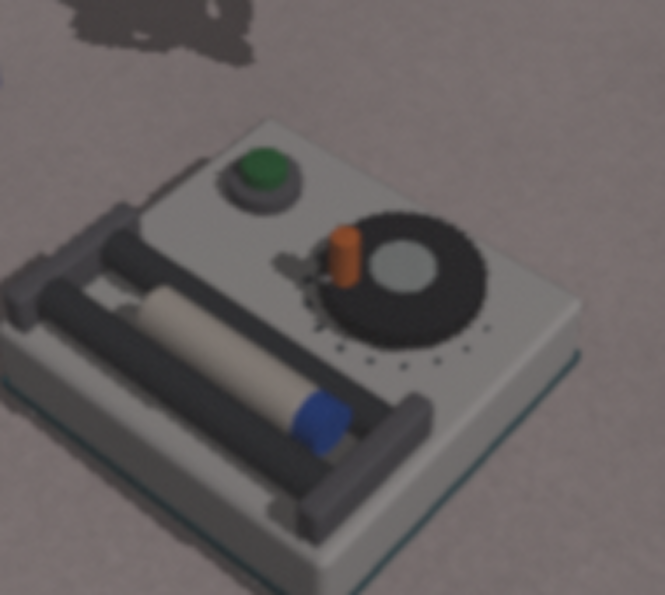

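The button bottomed out after about 6 mm of travel (contact at z ≈ 0.0915, hard stop at 0.0858) and is up again. The peg and machine have not moved.

```bash
python3 -c "
from h import *
ctrl.sign_off()"
```

```text
the job is handed in; nothing more can be done
```

The dial was turned four clicks clockwise, the start button was pressed fully down and came back up, and I handed the job in after about 28 s of the 45 s. `sign_off` reports no verdict, so these are my own last checks:

- **Dial:** I felt four force rises and drops, the highest reading being about 4.4 N at the fingertip. The peg moved 38.2 mm between pictures, against 38.6 mm expected for four clicks. In one top-camera picture the index-mark detector also put the mark about where four clicks should leave it. The scene camera's mark readings disagreed and had lower confidence, so I relied on the peg.
- **Start button:** It went down about 6 mm to a hard stop, at about 16 N peak. The pictures before and after show it at the same height, so it sprang back.
- **Machine and tube:** They look unmoved in the pictures (button shift under 0.3 pixel).
- **Rack, tip box and bottle:** I did not measure these again at the end. The arm's planned path kept clear of them.
- **Arm:** It was clear of everything at hand-in.
- **Mixer pose fit:** My fit missed the deck corners in the scene camera by up to about 4 pixels, probably because I picked them by hand. The dial and button fitted to within 1 pixel, and touching the peg and the button agreed with the fit to about 1 mm.

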